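Work the filter slide home and set its clamp screw

TASK

The filter slide in the small bolted-down unit on the desk has stalled half-way: pull its knob straight out until it clicks against the outer stop, then push it fully home. Then turn the wing thumbscrew on top of the unit clockwise until it seats, back it off a quarter turn, and finish with the gripper still holding the thumbscrew at that setting. Leave the loose parts on the desk where they are.

Things in the scene. Friction and masses are not known exactly. Their poses are not given: they have to be found in the camera images.
- unit: the fixed filter-slide unit: aluminium plate 104 x 60 x 10 mm carrying a dark housing 66 x 44 mm, top 52 mm above the desk, with a short round beam tube on either side. Origin: centre of its underside, on the desk. Its -x axis points out of the front, along the slide's rod towards the pull knob (roughly towards the robot); z up
- slide_knob (a point): centre of the round pull knob in front of the unit: black cylinder 24 mm in diameter, 24 mm long, its axis level along the unit's x axis, 36 mm above the desk; moves with the slide. Home, it stands 70 mm in front of the unit's origin, with 23 mm free between its back and the housing (a thin rod and the slide's blade in between). Axes as the unit's
- slide (a joint): how far the slide is out, m: 0 = fully home, 0.035 = fully out at the outer stop. Sprung click at both ends: about 2.5 N of friction, up to about 8 N to leave a click; within about 10 mm of either stop the click draws it on to that stop by itself; near the middle it stays where left
- thumbscrew: the steel wing thumbscrew standing upright on top of the unit, 17 mm behind the unit's origin along the unit's +x axis. Origin: on its axis, underside of its 20 mm collar, 56 mm above the desk when seated. This frame rises and falls with the screw but does not turn with it
- screw_grip (a point): centre of the thumbscrew's flat wing, which turns with it: upright bar 32 mm long (its x axis), 9 mm thick (its y axis), 22 mm high, rounded edges; this point is 84 mm above the desk when seated. Between the wing's underside and the collar (24 mm below this point) there is only an 8 mm shank
- screw_turn (a joint): angle of the thumbscrew, rad, growing as it turns clockwise seen from above: 0 = seated hard (collar down on its boss, wing along the unit's x axis), negative = backed off; -1.571 is a quarter turn back from seated. It rises 0.8 mm per radian backed off; about 0.04 N m of friction; it stays where left
- mirror_mount: loose small square black mirror mount, 48 x 46 x 46 mm, bystander. Origin: centre of its underside
- lens_cap: loose flat round black cap, 42 mm in diameter, 8 mm high, bystander. Origin: centre of its underside
- eyepiece: loose standing eyepiece, 34 mm in diameter, 50 mm tall, bystander. Origin: centre of its underside
Mind the look-alikes: they are no part of the job. There is more than one size of the unit; the job needs the larger.

How it is judged:
By the outcome, as a careful person would: the job done as asked, in the order asked, and still so for the second after the job is handed in, while the arm keeps its last pose, push and grip.
It also fails if it takes over 64 s, if anything falls off the work surface, if the arm or the gripper's body presses on something with over 40 N, if the wrist force passes 120 N, or if a joint passes its speed limit or range.

ROBOT

A 6-joint arm with a two-finger parallel gripper is mounted at the origin on a cart in front of the work surface, level with it; the furniture and walls round the work are solid. World frame = base frame: x ahead of the robot, y to its left, z up, the work surface at z = 0. Lengths are in m, angles in rad, forces in N, time in s.
With the tool pointing down it reaches from about 0.275 to 0.725 m from the base axis. Payload 5.6 kg.
Tool frame: the origin (TCP) lies at the very end of the fingers, on their centre line; the grasp point (between the pads) lies 19 mm behind it; z points along the fingers, y is the line along which they close (so a half turn about z gives the same grasp; the last joint's range is limited). The gripper opens to 85 mm and grips with 20 to 120 N. Pads are 22 mm wide; open, the fingers measure 114 mm over their backs; the gripper's body (76 mm by 85 mm) begins 54 mm behind the grasp point. The pads swing forward as they close: fully open they stand 13 mm farther back than shut.
Start: joints at [1.544, 0.255, 0.108, 0, -1.424, -0.285], TCP at [0.169, 0.523, 0.204] pointing down, gripper open.
Joint ranges: [-2.95, 2.95], [-1.21, 1.97], [-1.09, 1.5], [-2.87, 1.71], [-2.94, -0.07], [-3.05, 3.05]. Speed limits (rad/s): [2.57, 2.57, 3.14, 3.14, 3.14, 3.14].

INTERFACE

Orientations are given as a rotation vector (axis times angle).
In Python, from cell import env gives the robot as it stands. The module is installed in compiled form; this text tells all that it offers.
- The arm moves only by the tool servo_tool, never from a script. Its argument "motion" is a list of rows, each an object with "dp": the shift along the tool's x, y, z each as a share of 150 mm, from -1 to 1, a list of three; "delta_rot": the turn, a rotation vector about the tool's x, y, z each as a share of 1.5 rad, from -1 to 1, a list of three. A call has 1 to 12 rows; each row is the pose to reach, as a shift and turn from the pose commanded when the call began, along the tool's axes at that moment; what a row does not reach only later rows make up. A row lasts 1/10 s, in which the tool goes at most 50 mm and 8.59 degrees, less where a joint would pass 70% of its speed; a pose out of reach is approached as far as the arm can. A call with a number of a shift or a turn outside -1 to 1 is refused whole. A call with a gripper value outside its range is refused whole. "fingers" is the opening in per cent of the stroke, from 0 (shut) to 100 (fully open), set as the call begins (left out, the last holds). The fingers move at their own pace and stop on an object; "force" is the grip in N (left out, the last holds). Time passes only in rows, so rows that repeat a pose let the fingers close. It gives the time, the measured TCP pose, the force, the opening and the grip force at its end, in the units of the state.
- env.sense(): the state, without advancing time (a new reading comes with each control period).
- env.get_image(name): name is "scene" or "side" or "wrist"; returns a dict with "pixels" (420x560x3 uint8, red, green, blue), "intrinsics" (3x3 intrinsics, pixels), "camera_from_world" (4x4, takes a point from world to camera coordinates); the wrist camera has in their place "hand_eye" (4x4, takes a point from camera to tool coordinates, whose origin is the TCP and whose axes are the flange's). Camera axes: x right, y down, z forward; pixel columns grow to the right and rows downward; lengths in m; the calibration is good to about 2 mm. The wrist camera is an equidistant fisheye: a pixel r from the principal point sees the ray r / f radians off the axis. A picture is of the moment at which its call begins: read the wrist's pose just before it. There is no depth.
- env.hand_in(): hands the job in; it is judged then, once.
The state is a dict: "time_s": time; "q": joint angles; "joint_velocities": joint speeds; "joint_efforts": joint torques, N m; "eef_pos": TCP position; "orientation": TCP orientation; "force": force on the tool from outside, world axes, zero at the start; "torque": the same for the moment, N m; "grip_width": finger opening in m; "finger_force": force on a finger pad.
Only numpy, scipy, OpenCV 4.12 (cv2) and the standard library are available. Lean on these libraries where they do the work, as an engineer would, in place of code of your own. Each camera call takes 0.05 s, during which the arm holds its last target. There are 200 camera calls.

## Working session

There is one attempt and no reset: what is moved stays moved. The work goes in short steps, Python scripts to look and compute and a tool call to move; the robot and the scene stay as the last step left them, time stands still between calls to the robot, and variables do not carry over. Pictures are saved under pics/ and viewed, at most 10 in all, crops included, and the job is handed in when it is done.

Besides the shell and the picture viewer there is one more tool, called after "Call:" by a JSON object that holds its "method" and its "body", one argument or row to a line. servo_tool: Moves the arm, as the interface text tells. Its arguments: {"type":"object","properties":{"motion":{"type":"array","items":{"type":"object","properties":{"dp":{"type":"array","items":{"type":"number"}},"delta_rot":{"type":"array","items":{"type":"number"}}}}},"fingers":{"type":"number"},"force":{"type":"number"}},"required":["motion"]}

```bash
mkdir -p pics; cat > h.py <<'E'
import numpy as np, cv2
from cell import env
from scipy.spatial.transform import Rotation as R
def ray(im,u,v):
    K=im['intrinsics'];M=np.linalg.inv(im['camera_from_world'])
    d=M[:3,:3]@np.linalg.solve(K,[u,v,1.]);return M[:3,3],d
def onz(im,u,v,z):
    o,d=ray(im,u,v);return o+d*(z-o[2])/d[2]
def proj(im,p):
    c=im['camera_from_world']@np.r_[p,1];q=im['intrinsics']@c[:3];return q[:2]/q[2]
def save(im,n,crop=None,s=1):
    p=im['pixels'][:,:,::-1]
    if crop: p=p[crop[1]:crop[3],crop[0]:crop[2]]
    cv2.imwrite('pics/'+n,cv2.resize(p,None,fx=s,fy=s,interpolation=cv2.INTER_CUBIC))
E
python3 - <<'E'
from h import *
a=env.get_image('scene');b=env.get_image('side')
np.savez('im.npz',sp=a['pixels'],sK=a['intrinsics'],sM=a['camera_from_world'],dp=b['pixels'],dK=b['intrinsics'],dM=b['camera_from_world'])
save(a,'scene.png',s=1.42);save(b,'side.png',s=1.42)
for i in(a,b):print(np.linalg.inv(i['camera_from_world'])[:3,3],i['intrinsics'][0,0])
s=env.sense();print(s['time_s'],s['eef_pos'],R.from_rotvec(s['orientation']).as_matrix().round(3),s['grip_width'])
E
```

```text
[ 0.21481582 -0.4305129   0.71066147] 403.47602384857737
[ 0.05404466 -0.08140653  0.84110141] 540.2497858108931
0.1 [0.16854048 0.52303892 0.20279798] [[ 0.952 -0.307 -0.   ]
 [-0.307 -0.952 -0.002]
 [ 0.     0.002 -1.   ]] 0.08517274841221825
```

View pics/scene.png

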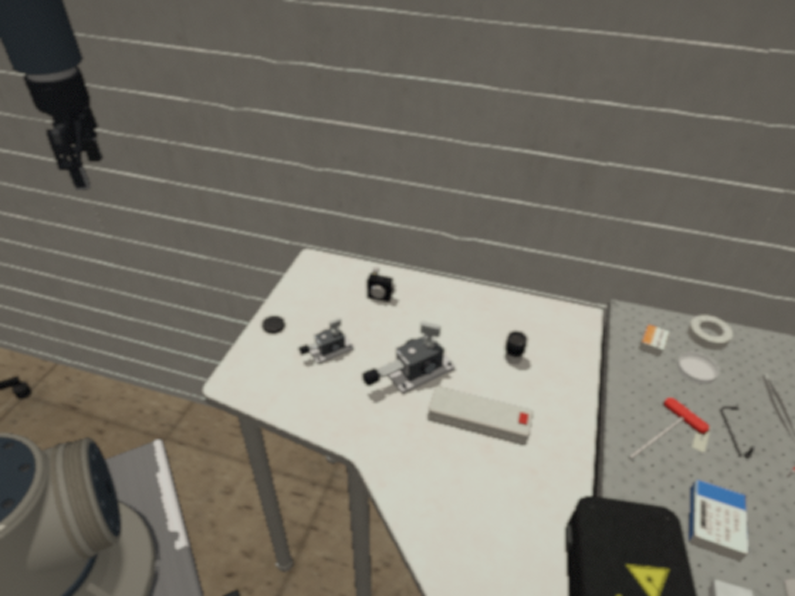

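View pics/side.png

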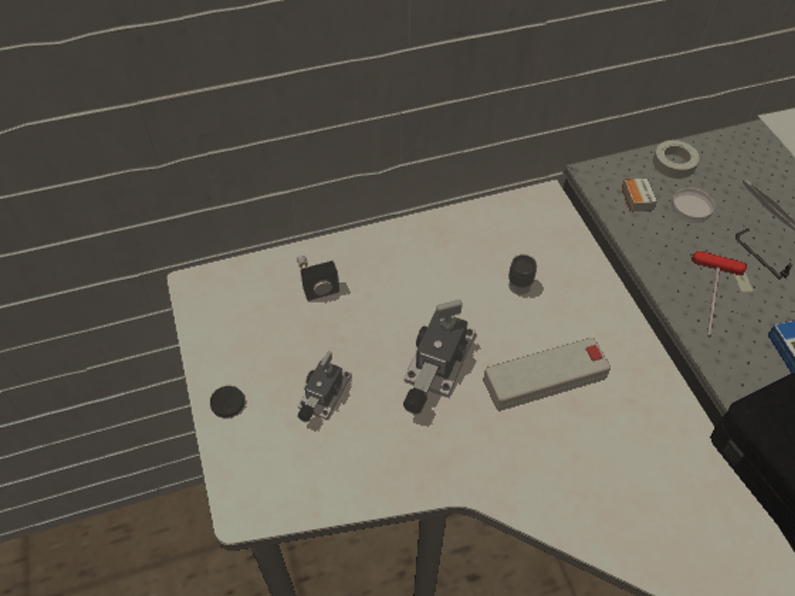

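There are two candidate units. In the side view the small one is at about (322,388) and the large one at about (440,352); in the scene view they are at (328,343) and (420,358). The large one fits the "larger" description. I'll confirm with one enlarged crop.

```bash
python3 - <<'E'
from h import *
z=np.load('im.npz')
a=cv2.resize(z['dp'][205:300,265:345,::-1],None,fx=5,fy=5,interpolation=cv2.INTER_CUBIC)
b=cv2.resize(z['sp'][220:280,250:325,::-1],None,fx=5,fy=5,interpolation=cv2.INTER_CUBIC)
c=np.zeros((475,775,3),np.uint8);c[:475,:400]=a;c[:300,400:]=b
cv2.imwrite('pics/crop.png',c)
E
```

```text
(no output)
```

View pics/crop.png

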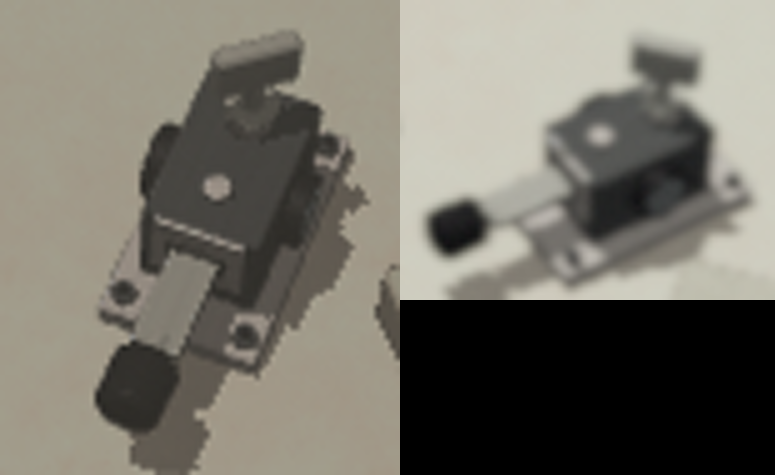

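The crop shows the large unit clearly: knob at crop (137,388) in the side view and (57,228) in the scene view, wing at (258,60), plate corners at (258,368) and (352,150). The wing is turned crosswise to the unit's axis.

```bash
python3 - <<'E'
from h import *
z=np.load('im.npz')
D=dict(intrinsics=z['dK'],camera_from_world=z['dM']);S=dict(intrinsics=z['sK'],camera_from_world=z['sM'])
d=lambda u,v,h:onz(D,265+u/5,205+v/5,h)[:2]
s=lambda u,v,h:onz(S,250+u/5,220+v/5,h)[:2]
print('knob',d(137,388,.036),s(57,228,.036))
fl,fr,br=d(99,306,.01),d(256,368,.01),d(352,150,.01)
print('plate',fl,fr,br, np.linalg.norm(fr-br),np.linalg.norm(fr-fl))
print('plate br scene',s(351,195,.01),'fr',s(168,280,.01))
h=br-fr;yaw=np.arctan2(h[1],h[0]);print('yaw',yaw,np.degrees(yaw))
c=(fl+br)/2;print('origin',c)
u=h/np.linalg.norm(h);k=d(137,388,.036);print('dot',d(217,186,.052),'knob rel',(k-c)@u,(k-c)@[-u[1],u[0]])
w1,w2=d(217,47,.096),d(300,40,.096);print('wing top',w1,w2,np.linalg.norm(w2-w1),(w1+w2)/2,c+.017*u,np.degrees(np.arctan2(*(w2-w1)[::-1])))
sw=[s(232,40,.095),s(300,53,.095)];print('wing scene',sw,(sw[0]+sw[1])/2)
E
```

```text
knob [0.45977957 0.09390393] [0.46227444 0.09556674]
plate [0.49631633 0.1259099 ] [0.49874723 0.06593938] [0.59809459 0.07201136] 0.09953274414360169 0.06001977452854595
plate br scene [0.60175124 0.07230302] fr [0.50246949 0.06649643]
yaw 0.06104282008852358 3.4974959606487994
origin [0.54720546 0.09896063]
dot [0.53553828 0.10019814] knob rel -0.08757153292818193 0.00028612381053034363
wing top [0.55978488 0.11374796] [0.5752875  0.08972098] 0.02859417682814637 [0.56753619 0.10173447] [0.56417379 0.09999772] -57.16919666807191
wing scene [array([0.55652868, 0.11196217]), array([0.57902796, 0.09145732])] [0.56777832 0.10170975]
```

```bash
cat > go.py <<'E'
import sys
from h import *
def need(x,y,z,yaw):
    s=env.sense();r=R.from_rotvec(s['orientation'])
    t=R.from_euler('z',yaw,degrees=True)*R.from_euler('x',180,degrees=True)
    print('dp',(r.inv().apply(np.array([x,y,z])-s['eef_pos'])/.15).round(4),'rot',((r.inv()*t).as_rotvec()/1.5).round(4),'t',s['time_s'],'q',s['q'][[0,5]].round(2) if hasattr(s['q'],'shape') else s['q'])
if __name__=='__main__': need(*map(float,sys.argv[1:]))
E
python3 go.py .44 .094 .2 3.4
```

```text
dp [2.6001 2.1669 0.0225] rot [ 1.100e-03  2.000e-04 -2.475e-01] t 0.1 q [ 1.54 -0.28]
```

Call:
{"method": "servo_tool", "body": {
  "motion": [
    {"dp":[0.25,0.2,0]},
    {"dp":[0.5,0.4,0]},
    {"dp":[0.75,0.6,0]},
    {"dp":[0.87,0.72,0]},
    {"dp":[0.87,0.72,0]},
    {"dp":[0.87,0.72,0]}
  ],
  "fingers": 60,
  "force": 40
}}

```text
$.motion[0]: bad value
```

Call:
{"method": "servo_tool", "body": {
  "motion": [
    {"dp":[0.25,0.2,0]},
    {"dp":[0.5,0.4,0]},
    {"dp":[0.75,0.6,0]},
    {"dp":[0.87,0.72,0]},
    {"dp":[0.87,0.72,0]},
    {"dp":[0.87,0.72,0]}
  ]
}}

```text
$.motion[0]: bad value
```

Call:
{"method": "servo_tool", "body": {
  "motion": [
    {"dp":[0.25,0.2,0],"delta_rot":[0,0,-0.08]},
    {"dp":[0.5,0.4,0],"delta_rot":[0,0,-0.16]},
    {"dp":[0.75,0.6,0],"delta_rot":[0,0,-0.24]},
    {"dp":[0.87,0.72,0],"delta_rot":[0,0,-0.248]},
    {"dp":[0.87,0.72,0],"delta_rot":[0,0,-0.248]},
    {"dp":[0.87,0.72,0],"delta_rot":[0,0,-0.248]},
    {"dp":[0.87,0.72,0],"delta_rot":[0,0,-0.248]}
  ]
}}

```text
time_s: 0.8
eef_pos: [0.2595, 0.3811, 0.2033]
orientation: [3.14, 0.095, -0.001]
force: [-0.1, 0.7, -0.6]
grip_width: 0.0852
finger_force: 0.0
```

```bash
python3 go.py .461 .0945 .1 3.4; python3 - <<'E'
from h import *
s=env.sense();i=env.get_image('wrist');np.savez('w.npz',p=i['pixels'],K=i['intrinsics'],H=i['hand_eye'],e=s['eef_pos'],o=s['orientation']);save(i,'w1.png',s=1.42)
print(i['intrinsics'],i['hand_eye'].round(3),s['eef_pos'],s['grip_width'])
E
```

```text
dp [1.226  1.9881 0.6889] rot [0.0002 0.0002 0.0007] t 0.8 q [1.31 0.32]
[[325.1922621    0.         279.07618687]
 [  0.         325.1922621  209.31107663]
 [  0.           0.           1.        ]] [[-0.001 -0.962 -0.274  0.069]
 [ 1.    -0.001 -0.    -0.001]
 [-0.    -0.274  0.962 -0.17 ]
 [ 0.     0.     0.     1.   ]] [0.25946814 0.38109567 0.20330069] 0.08523898037625302
```

View pics/w1.png

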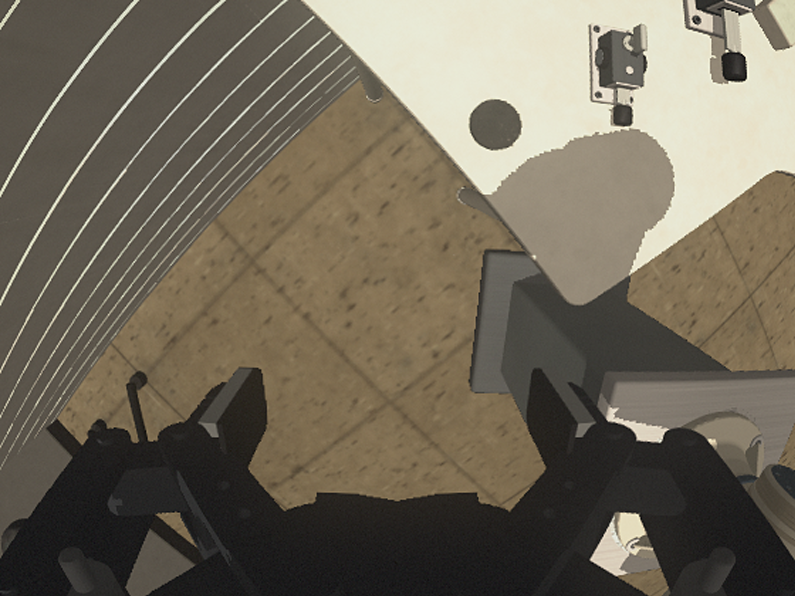

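The first two calls were refused because each row needs both keys. The wrist view shows the large unit at top right, knob at (733,67), with the small unit at (622,60). Moving on.

Call:
{"method": "servo_tool", "body": {
  "motion": [
    {"dp":[0.15,0.3,0],"delta_rot":[0,0,0]},
    {"dp":[0.3,0.6,0],"delta_rot":[0,0,0]},
    {"dp":[0.45,0.9,0],"delta_rot":[0,0,0]},
    {"dp":[0.5,0.99,0],"delta_rot":[0,0,0]},
    {"dp":[0.5,0.99,0],"delta_rot":[0,0,0]}
  ],
  "fingers": 60,
  "force": 40
}}

```text
time_s: 1.35
eef_pos: [0.3443, 0.2359, 0.2035]
orientation: [3.14, 0.091, -0.0]
force: [0.0, 0.2, 0.2]
grip_width: 0.0512
finger_force: 0.0
```

Call:
{"method": "servo_tool", "body": {
  "motion": [
    {"dp":[0.15,0.3,0.1],"delta_rot":[0,0,0]},
    {"dp":[0.3,0.6,0.2],"delta_rot":[0,0,0]},
    {"dp":[0.45,0.9,0.3],"delta_rot":[0,0,0]},
    {"dp":[0.5,0.99,0.3],"delta_rot":[0,0,0]},
    {"dp":[0.5,0.99,0.3],"delta_rot":[0,0,0]},
    {"dp":[0.5,0.99,0.3],"delta_rot":[0,0,0]}
  ]
}}

```text
time_s: 1.95
eef_pos: [0.4275, 0.094, 0.1582]
orientation: [3.14, 0.094, -0.001]
force: [-0.2, 0.4, -0.6]
grip_width: 0.0511
finger_force: 0.0
```

```bash
cat >> h.py <<'E'
def wonz(w,u,v,z):
    K=w['K'];x=np.array([u-K[0,2],v-K[1,2]])/K[0,0];t=np.linalg.norm(x)
    d=np.r_[x/t*np.sin(t),np.cos(t)] if t>0 else np.array([0,0,1.])
    r=R.from_rotvec(w['o']).as_matrix();H=w['H'];d=r@H[:3,:3]@d;o=r@H[:3,3]+w['e']
    return o+d*(z-o[2])/d[2]
E
python3 go.py .461 .0945 .1 3.4; python3 - <<'E'
from h import *
s=env.sense();i=env.get_image('wrist');np.savez('w.npz',p=i['pixels'],K=i['intrinsics'],H=i['hand_eye'],e=s['eef_pos'],o=s['orientation']);save(i,'w2.png',s=1.42)
print(s['eef_pos'],s['grip_width'])
E
```

```text
dp [0.2235 0.0097 0.3881] rot [0.0001 0.0005 0.0004] t 1.95 q [0.58 1.05]
[0.42748694 0.09395916 0.1582367 ] 0.051120514601019545
```

View pics/w2.png

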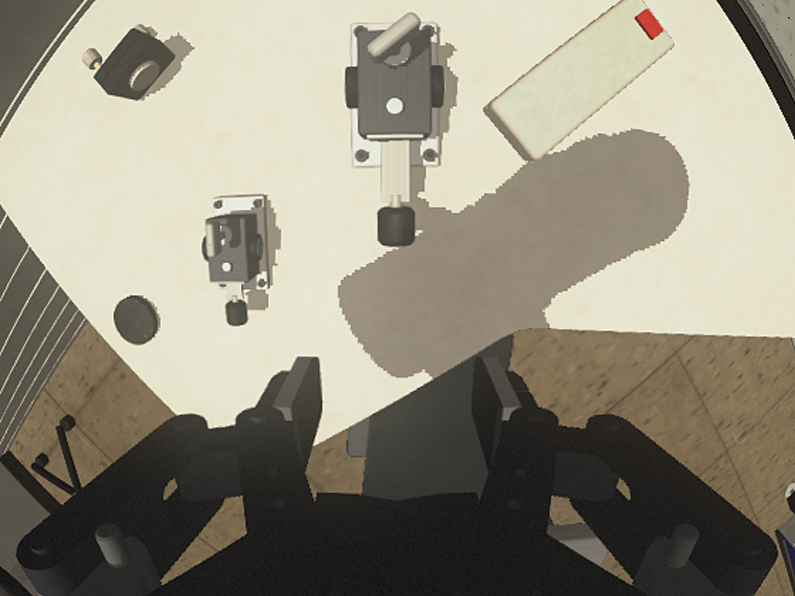

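Large unit: knob at (396,226), dot at (395,106), wing from (372,52) to (417,20), plate front corners (353,166) and (440,166). It is well aligned with the tool.

```bash
python3 - <<'E'
from h import *
w=np.load('w.npz');f=lambda u,v,z:wonz(w,u/1.42,v/1.42,z)[:2].round(4)
print('knob L/R',f(377,224,.036),f(415,224,.036),'top back/front',f(396,207,.044),f(396,246,.036))
print('plate',f(353,166,.01),f(440,166,.01),'dot',f(395,106,.052))
print('wing',f(376,53,.097),f(412,19,.097),f(395,36,.097))
E
```

```text
knob L/R [0.4611 0.1089] [0.4625 0.0848] top back/front [0.4733 0.0975] [0.4475 0.096 ]
plate [0.4973 0.1283] [0.5008 0.069 ] dot [0.5346 0.1017]
wing [0.5555 0.1123] [0.5751 0.0955] [0.5652 0.1034]
```

Call:
{"method": "servo_tool", "body": {
  "motion": [
    {"dp":[0.224,0,0.2],"delta_rot":[0,0,0]},
    {"dp":[0.224,0,0.45],"delta_rot":[0,0,0]},
    {"dp":[0.224,0,0.7],"delta_rot":[0,0,0]},
    {"dp":[0.224,0,0.9],"delta_rot":[0,0,0]},
    {"dp":[0.224,0,0.948],"delta_rot":[0,0,0]},
    {"dp":[0.224,0,0.948],"delta_rot":[0,0,0]},
    {"dp":[0.224,0,0.948],"delta_rot":[0,0,0]}
  ]
}}

```text
time_s: 2.7
eef_pos: [0.4622, 0.0964, 0.0181]
orientation: [-3.139, -0.097, -0.004]
force: [0.2, 1.2, 0.2]
grip_width: 0.0514
finger_force: 0.0
```

Call:
{"method": "servo_tool", "body": {
  "motion": [
    {"dp":[0,0,0],"delta_rot":[0,0,0]},
    {"dp":[0,0,0],"delta_rot":[0,0,0]},
    {"dp":[0,0,0],"delta_rot":[0,0,0]},
    {"dp":[0,0,0],"delta_rot":[0,0,0]},
    {"dp":[0,0,0],"delta_rot":[0,0,0]},
    {"dp":[0,0,0],"delta_rot":[0,0,0]}
  ],
  "fingers": 0,
  "force": 40
}}

```text
time_s: 3.3
eef_pos: [0.4646, 0.0966, 0.02]
orientation: [-3.138, -0.097, -0.013]
force: [-1.3, 0.7, 16.6]
grip_width: 0.0003
finger_force: 9.5
```

```bash
python3 - <<'E'
from h import *
i=env.get_image('wrist');b=env.get_image('side')
p=np.zeros((420,800,3),np.uint8);p[:,:450]=i['pixels'][:,50:500,::-1]
p[:,450:800]=cv2.resize(b['pixels'][180:310,250:358,::-1],(350,420))
cv2.imwrite('pics/w3.png',p);s=env.sense();print(s['eef_pos'],s['force'],s['grip_width'])
E
```

```text
[0.46455884 0.09657904 0.01997018] [-0.98121382  0.54366967 16.00802578] 0.0005787572542300988
```

View pics/w3.png

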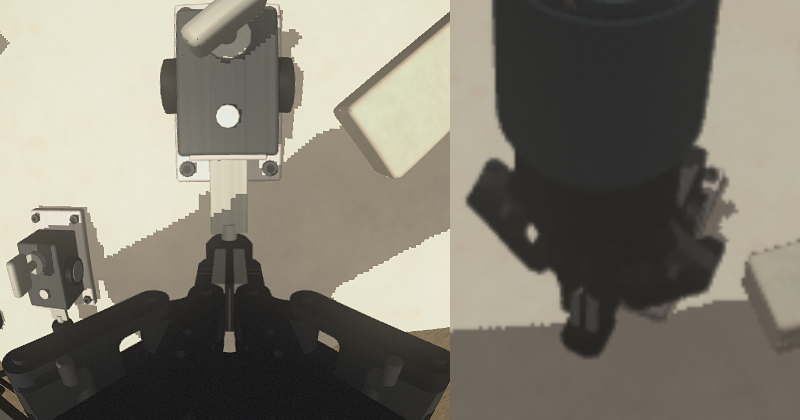

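```bash
python3 - <<'E'
from h import *
s=env.sense();i=env.get_image('wrist');b=env.get_image('side');c=env.get_image('scene')
H=np.linalg.inv(i['hand_eye']);K=i['intrinsics'];r=R.from_rotvec(s['orientation'])
def wp(p,tool=False):
    t=p if tool else r.inv().apply(np.array(p)-s['eef_pos']);q=H@np.r_[t,1];th=np.arctan2(np.hypot(q[0],q[1]),q[2])
    return K[:2,2]+K[0,0]*th*q[:2]/np.hypot(q[0],q[1])
for n,p in dict(tcp=s['eef_pos'],kfront=[.449,.0955,.036],kback=[.473,.0967,.036],kbacktop=[.473,.0967,.048]).items():
    w=wp(p);d=proj(b,p);print(n,'w3crop',(w-[50,0]).round(),'side',d.round(),'w3side',((d-[250,180])*3.24+[450,0]).round())
for y in(-.0256,.0256):print('tips in w2',(wp(np.array([0,y,0]),True)*1.42).round(),(wp(np.array([0,y,-.019]),True)*1.42).round())
p=np.zeros((600,800,3),np.uint8)
p[:,:]=0
a=cv2.resize(i['pixels'][210:360,200:360,::-1],(480,450),interpolation=cv2.INTER_CUBIC);p[:450,:480]=a
e=cv2.resize(c['pixels'][230:290,240:300,::-1],(320,320));p[:320,480:]=e
f=cv2.resize(b['pixels'][245:305,265:325,::-1],(280,280));p[320:,480:760]=f
cv2.imwrite('pics/w4.png',p)
E
```

```text
tcp w3crop [230. 245.] side [292. 284.] w3side [586. 338.]
kfront w3crop [230. 283.] side [289. 287.] w3side [575. 348.]
kback w3crop [231. 241.] side [294. 276.] w3side [594. 310.]
kbacktop w3crop [231. 250.] side [295. 272.] w3side [594. 299.]
tips in w2 [334. 347.] [327. 367.]
tips in w2 [462. 347.] [469. 367.]
```

View pics/w4.png

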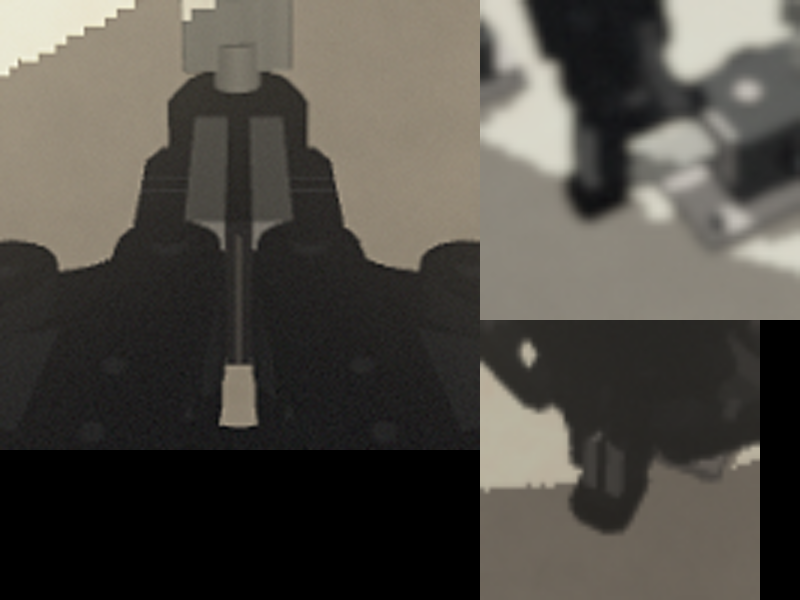

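The fingers shut just above the knob: tips at about z 0.048 with the TCP reading 0.020. Rays to the fingertips also put them about 30 mm short of the reported TCP. I'll reopen, then go lower in small steps while watching the force.

Call:
{"method": "servo_tool", "body": {
  "motion": [
    {"dp":[0,0,-0.1],"delta_rot":[0,0,0]},
    {"dp":[0,0,-0.1],"delta_rot":[0,0,0]},
    {"dp":[0,0,-0.1],"delta_rot":[0,0,0]},
    {"dp":[0,0,-0.1],"delta_rot":[0,0,0]},
    {"dp":[0,0,0],"delta_rot":[0,0,0]},
    {"dp":[0,0,0.08],"delta_rot":[0,0,0]},
    {"dp":[0,0,0.08],"delta_rot":[0,0,0]}
  ],
  "fingers": 60
}}

```text
time_s: 4.25
eef_pos: [0.4592, 0.0944, 0.0025]
orientation: [3.138, 0.094, -0.006]
force: [-0.3, 0.9, 0.0]
grip_width: 0.0511
finger_force: 0.0
```

```bash
python3 - <<'E'
from h import *
s=env.sense();i=env.get_image('wrist');c=env.get_image('scene');print(s['eef_pos'],s['force'],s['orientation'])
p=np.zeros((450,800,3),np.uint8)
p[:,:480]=cv2.resize(i['pixels'][210:360,200:360,::-1],(480,450),interpolation=cv2.INTER_CUBIC)
p[:320,480:]=cv2.resize(c['pixels'][230:290,240:300,::-1],(320,320))
cv2.imwrite('pics/w5.png',p)
E
```

```text
[0.45919004 0.09442539 0.00246452] [-0.34720779  0.85262625  0.00883262] [ 3.13849659  0.09372364 -0.00643237]
```

View pics/w5.png

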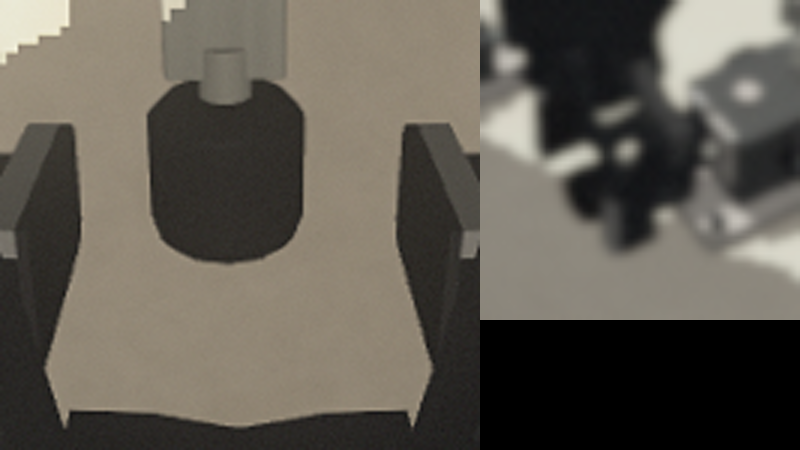

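The fingers now straddle the knob, which is about 2 mm to the left of centre. Contact force is zero, and the tips are still level with the knob's middle. I'll go 13 mm lower.

Call:
{"method": "servo_tool", "body": {
  "motion": [
    {"dp":[0.01,-0.012,0.03],"delta_rot":[0,0,0]},
    {"dp":[0.01,-0.012,0.06],"delta_rot":[0,0,0]},
    {"dp":[0.01,-0.012,0.09],"delta_rot":[0,0,0]},
    {"dp":[0.01,-0.012,0.09],"delta_rot":[0,0,0]}
  ]
}}

```text
time_s: 4.75
eef_pos: [0.4618, 0.0969, -0.0098]
orientation: [3.14, 0.094, -0.002]
force: [-0.5, -0.3, -0.6]
grip_width: 0.0516
finger_force: 0.0
```

Call:
{"method": "servo_tool", "body": {
  "motion": [
    {"dp":[0,0,0],"delta_rot":[0,0,0]},
    {"dp":[0,0,0],"delta_rot":[0,0,0]},
    {"dp":[0,0,0],"delta_rot":[0,0,0]},
    {"dp":[0,0,0],"delta_rot":[0,0,0]},
    {"dp":[0,0,0],"delta_rot":[0,0,0]},
    {"dp":[0,0,0],"delta_rot":[0,0,0]}
  ],
  "fingers": 0,
  "force": 40
}}

```text
time_s: 5.35
eef_pos: [0.4624, 0.0966, -0.0088]
orientation: [3.139, 0.095, 0.0]
force: [-0.3, -5.6, 4.5]
grip_width: 0.0223
finger_force: 39.5
```

Call:
{"method": "servo_tool", "body": {
  "motion": [
    {"dp":[-0.02,0,0],"delta_rot":[0,0,0]},
    {"dp":[-0.04,0,0],"delta_rot":[0,0,0]},
    {"dp":[-0.06,0,0],"delta_rot":[0,0,0]},
    {"dp":[-0.08,0,0],"delta_rot":[0,0,0]},
    {"dp":[-0.1,0,0],"delta_rot":[0,0,0]},
    {"dp":[-0.11,0,0],"delta_rot":[0,0,0]},
    {"dp":[-0.12,0,0],"delta_rot":[0,0,0]},
    {"dp":[-0.12,0,0],"delta_rot":[0,0,0]}
  ]
}}

```text
time_s: 6.15
eef_pos: [0.4457, 0.0954, -0.0087]
orientation: [3.139, 0.096, 0.004]
force: [7.0, -8.4, 0.2]
grip_width: 0.0224
finger_force: 39.7
```

Call:
{"method": "servo_tool", "body": {
  "motion": [
    {"dp":[-0.01,0,0],"delta_rot":[0,0,0]},
    {"dp":[-0.02,0,0],"delta_rot":[0,0,0]},
    {"dp":[-0.02,0,0],"delta_rot":[0,0,0]},
    {"dp":[-0.02,0,0],"delta_rot":[0,0,0]}
  ]
}}

```text
time_s: 6.55
eef_pos: [0.4458, 0.0955, -0.0086]
orientation: [3.139, 0.097, 0.012]
force: [18.2, -11.9, -12.2]
grip_width: 0.0222
finger_force: 40.3
```

Stalled against 18 N with no movement, so it is at the outer stop. Now I'll push home.

Call:
{"method": "servo_tool", "body": {
  "motion": [
    {"dp":[0.03,0.008,0],"delta_rot":[0,0,0]},
    {"dp":[0.06,0.008,0],"delta_rot":[0,0,0]},
    {"dp":[0.09,0.008,0],"delta_rot":[0,0,0]},
    {"dp":[0.12,0.008,0],"delta_rot":[0,0,0]},
    {"dp":[0.15,0.008,0],"delta_rot":[0,0,0]},
    {"dp":[0.18,0.008,0],"delta_rot":[0,0,0]},
    {"dp":[0.21,0.008,0],"delta_rot":[0,0,0]},
    {"dp":[0.24,0.008,0],"delta_rot":[0,0,0]},
    {"dp":[0.26,0.008,0],"delta_rot":[0,0,0]},
    {"dp":[0.265,0.008,0],"delta_rot":[0,0,0]},
    {"dp":[0.265,0.008,0],"delta_rot":[0,0,0]}
  ]
}}

```text
time_s: 7.65
eef_pos: [0.4806, 0.0978, -0.0088]
orientation: [-3.139, -0.094, 0.001]
force: [-5.9, 3.3, 8.9]
grip_width: 0.0225
finger_force: 42.2
```

Call:
{"method": "servo_tool", "body": {
  "motion": [
    {"dp":[0.01,0,0],"delta_rot":[0,0,0]},
    {"dp":[0.02,0,0],"delta_rot":[0,0,0]},
    {"dp":[0.02,0,0],"delta_rot":[0,0,0]},
    {"dp":[0.02,0,0],"delta_rot":[0,0,0]}
  ]
}}

```text
time_s: 8.05
eef_pos: [0.4805, 0.0977, -0.0089]
orientation: [-3.139, -0.093, 0.009]
force: [-16.0, 6.5, 19.0]
grip_width: 0.0223
finger_force: 43.1
```

Now at the home stop: 34.7 mm of travel, with 16 N of resistance. I'll ease off, release, rise and look.

Call:
{"method": "servo_tool", "body": {
  "motion": [
    {"dp":[-0.025,0,0],"delta_rot":[0,0,0]},
    {"dp":[-0.025,0,0],"delta_rot":[0,0,0]},
    {"dp":[-0.025,0,0],"delta_rot":[0,0,0]},
    {"dp":[-0.025,0,0],"delta_rot":[0,0,0]},
    {"dp":[-0.025,0,0],"delta_rot":[0,0,0]}
  ],
  "fingers": 60
}}

```text
time_s: 8.55
eef_pos: [0.4804, 0.0969, -0.0093]
orientation: [3.14, 0.094, -0.0]
force: [0.0, 0.1, -0.3]
grip_width: 0.051
finger_force: 0.0
```

Call:
{"method": "servo_tool", "body": {
  "motion": [
    {"dp":[0,0,-0.2],"delta_rot":[0,0,0]},
    {"dp":[0,0,-0.5],"delta_rot":[0,0,0]},
    {"dp":[0,0,-0.8],"delta_rot":[0,0,0]},
    {"dp":[0,0,-0.95],"delta_rot":[0,0,0]},
    {"dp":[0,0,-0.95],"delta_rot":[0,0,0]},
    {"dp":[0,0,-0.95],"delta_rot":[0,0,0]}
  ]
}}

```text
time_s: 9.15
eef_pos: [0.4802, 0.0971, 0.1332]
orientation: [-3.14, -0.094, -0.0]
force: [-0.2, -0.5, -0.7]
grip_width: 0.0508
finger_force: 0.0
```

```bash
python3 - <<'E'
from h import *
s=env.sense();i=env.get_image('wrist');np.savez('w.npz',p=i['pixels'],K=i['intrinsics'],H=i['hand_eye'],e=s['eef_pos'],o=s['orientation']);save(i,'w6.png',crop=(180,0,380,200),s=3)
print(s['eef_pos'],s['orientation'],s['q'])
E
```

```text
[0.48024572 0.09710701 0.13324244] [-3.13953129e+00 -9.39807607e-02 -1.74927753e-04] [ 5.19659918e-01  1.71197916e-01 -1.80744680e-01 -5.60054406e-04
 -1.21844736e+00  1.11118100e+00]
```

View pics/w6.png

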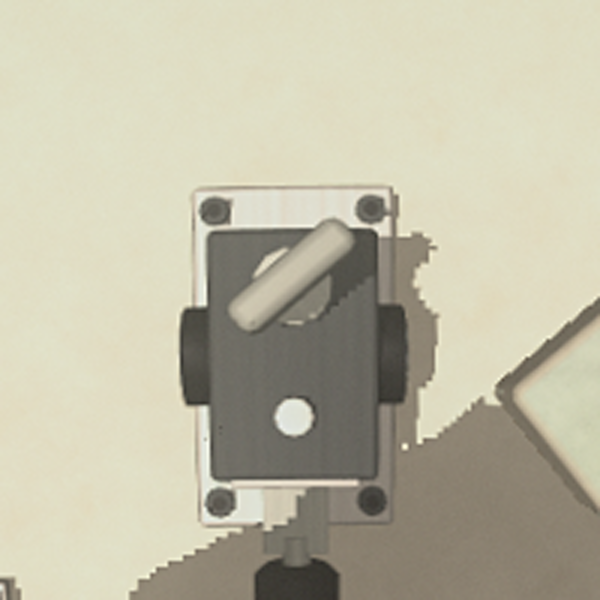

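Slide is home and the blade is short. The wing runs from (238,315) to (345,235), centre (291,273).

```bash
python3 - <<'E'
from h import *
w=np.load('w.npz');f=lambda u,v,z:wonz(w,180+u/3,v/3,z)[:2]
a,b=f(241,312,.0965),f(343,237,.0965);print(a,b,(a+b)/2,np.linalg.norm(a-b),np.degrees(np.arctan2(*(b-a)[::-1])))
pc=[f(196,187,.01),f(390,187,.01),f(201,524,.01),f(389,524,.01)];c=np.mean(pc,0);u=(pc[0]+pc[1]-pc[2]-pc[3]);u/=np.linalg.norm(u)
print('origin',c,np.degrees(np.arctan2(u[1],u[0])),'screw',c+.017*u,'knob',c-.07*u)
E
python3 go.py .5655 .1025 .12 -50
```

```text
[0.55846025 0.1142092 ] [0.57572819 0.09389583] [0.56709422 0.10405251] 0.026661110698524407 -49.63287403278748
origin [0.55027181 0.10297127] 3.71099099584131 screw [0.56723616 0.10407157] knob [0.48041858 0.0984406 ]
dp [ 0.5735 -0.0034  0.0816] rot [6.000e-04 1.000e-03 6.217e-01] t 9.2 q [0.52 1.11]
```

Call:
{"method": "servo_tool", "body": {
  "motion": [
    {"dp":[0.15,-0.008,0],"delta_rot":[0,0,0.09]},
    {"dp":[0.3,-0.008,0],"delta_rot":[0,0,0.18]},
    {"dp":[0.45,-0.008,0],"delta_rot":[0,0,0.27]},
    {"dp":[0.584,-0.008,0],"delta_rot":[0,0,0.36]},
    {"dp":[0.584,-0.008,0],"delta_rot":[0,0,0.45]},
    {"dp":[0.584,-0.008,0],"delta_rot":[0,0,0.54]},
    {"dp":[0.584,-0.008,0],"delta_rot":[0,0,0.62]},
    {"dp":[0.584,-0.008,0],"delta_rot":[0,0,0.62]},
    {"dp":[0.584,-0.008,0],"delta_rot":[0,0,0.62]}
  ]
}}

```text
time_s: 10.1
eef_pos: [0.5671, 0.1033, 0.1321]
orientation: [2.85, -1.318, -0.003]
force: [0.1, 0.4, -0.2]
grip_width: 0.0512
finger_force: 0.0
```

```bash
python3 go.py .567 .1035 .042 -49.8
```

```text
dp [-0.0013 -0.0018  0.6007] rot [0.0015 0.0005 0.0017] t 10.1 q [0.45 0.25]
```

Call:
{"method": "servo_tool", "body": {
  "motion": [
    {"dp":[0,0,0.2],"delta_rot":[0,0,0]},
    {"dp":[0,0,0.4],"delta_rot":[0,0,0]},
    {"dp":[0,0,0.52],"delta_rot":[0,0,0]},
    {"dp":[0,0,0.6],"delta_rot":[0,0,0]},
    {"dp":[0,0,0.6],"delta_rot":[0,0,0]},
    {"dp":[0,0,0.6],"delta_rot":[0,0,0]}
  ]
}}

```text
time_s: 10.7
eef_pos: [0.5682, 0.1035, 0.044]
orientation: [-2.85, 1.322, -0.001]
force: [-0.1, -0.4, 0.1]
grip_width: 0.0514
finger_force: 0.0
```

Call:
{"method": "servo_tool", "body": {
  "motion": [
    {"dp":[0,0,0],"delta_rot":[0,0,0]},
    {"dp":[0,0,0],"delta_rot":[0,0,0]},
    {"dp":[0,0,0],"delta_rot":[0,0,0]},
    {"dp":[0,0,0],"delta_rot":[0,0,0]},
    {"dp":[0,0,0],"delta_rot":[0,0,0]},
    {"dp":[0,0,0],"delta_rot":[0,0,0]},
    {"dp":[0,0,0],"delta_rot":[0,0,0]}
  ],
  "fingers": 0,
  "force": 40
}}

```text
time_s: 11.4
eef_pos: [0.5681, 0.1036, 0.044]
orientation: [-2.849, 1.323, -0.001]
force: [-2.1, 0.2, 5.1]
grip_width: 0.0082
finger_force: 42.4
```

```bash
cat > st.py <<'E'
from h import *
s=env.sense();m=R.from_rotvec(s['orientation']).as_matrix()
print(s['time_s'],'yaw',np.degrees(np.arctan2(m[1,0],m[0,0])).round(2),'F',np.round(s['force'],1),'T',np.round(s['torque'],3),'q6',s['q'][5],'w',s['grip_width'],s['finger_force'],np.round(s['eef_pos'],4))
E
python3 st.py
```

```text
11.4 yaw -49.82 F [-2.1  0.2  5.1] T [0.207 0.55  0.043] q6 0.24988709723186592 w 0.00815576485306353 42.40908980369568 [0.5681 0.1036 0.044 ]
```

Call:
{"method": "servo_tool", "body": {
  "motion": [
    {"dp":[0,0,0],"delta_rot":[0,0,0.08]},
    {"dp":[0,0,0.001],"delta_rot":[0,0,0.16]},
    {"dp":[0,0,0.002],"delta_rot":[0,0,0.24]},
    {"dp":[0,0,0.003],"delta_rot":[0,0,0.32]},
    {"dp":[0,0,0.003],"delta_rot":[0,0,0.4]},
    {"dp":[0,0,0.004],"delta_rot":[0,0,0.48]},
    {"dp":[0,0,0.005],"delta_rot":[0,0,0.56]},
    {"dp":[0,0,0.006],"delta_rot":[0,0,0.64]},
    {"dp":[0,0,0.006],"delta_rot":[0,0,0.7]},
    {"dp":[0,0,0.006],"delta_rot":[0,0,0.7]}
  ]
}}

```text
time_s: 12.4
eef_pos: [0.5677, 0.1035, 0.0431]
orientation: [-1.799, 2.575, -0.0]
force: [-2.6, -0.2, 6.9]
grip_width: 0.008
finger_force: 42.7
```

```bash
python3 st.py
```

```text
12.4 yaw -110.14 F [-2.6 -0.2  6.9] T [ 0.151  0.995 -0.02 ] q6 -0.8028271048550325 w 0.00802613308086185 42.668834924697876 [0.5677 0.1035 0.0431]
```

Call:
{"method": "servo_tool", "body": {
  "motion": [
    {"dp":[0,0,0],"delta_rot":[0,0,0.08]},
    {"dp":[0,0,0.001],"delta_rot":[0,0,0.16]},
    {"dp":[0,0,0.002],"delta_rot":[0,0,0.24]},
    {"dp":[0,0,0.003],"delta_rot":[0,0,0.32]},
    {"dp":[0,0,0.003],"delta_rot":[0,0,0.4]},
    {"dp":[0,0,0.004],"delta_rot":[0,0,0.48]},
    {"dp":[0,0,0.005],"delta_rot":[0,0,0.56]},
    {"dp":[0,0,0.006],"delta_rot":[0,0,0.64]},
    {"dp":[0,0,0.006],"delta_rot":[0,0,0.66]},
    {"dp":[0,0,0.006],"delta_rot":[0,0,0.66]}
  ]
}}

```text
time_s: 13.4
eef_pos: [0.5674, 0.1039, 0.0423]
orientation: [0.362, -3.121, -0.001]
force: [-4.1, 1.1, 7.9]
grip_width: 0.0082
finger_force: 42.9
```

```bash
python3 st.py
```

```text
13.4 yaw -166.77 F [-4.1  1.1  7.9] T [ 0.581  1.474 -0.088] q6 -1.791170530745407 w 0.008221364426943427 42.8536731004715 [0.5674 0.1039 0.0423]
```

Call:
{"method": "servo_tool", "body": {
  "motion": [
    {"dp":[0,0,0],"delta_rot":[0,0,0.05]},
    {"dp":[0,0,0.001],"delta_rot":[0,0,0.1]},
    {"dp":[0,0,0.001],"delta_rot":[0,0,0.13]},
    {"dp":[0,0,0.001],"delta_rot":[0,0,0.13]},
    {"dp":[0,0,0.001],"delta_rot":[0,0,0.13]}
  ]
}}

```text
time_s: 13.9
eef_pos: [0.5674, 0.1039, 0.0421]
orientation: [0.059, -3.141, -0.001]
force: [-4.6, 2.5, 7.2]
grip_width: 0.0084
finger_force: 43.8
```

```bash
python3 st.py
```

```text
13.9 yaw -177.83 F [-4.6  2.5  7.2] T [0.704 1.537 0.407] q6 -1.9845555760050906 w 0.008374815105589916 43.79903018474579 [0.5674 0.1039 0.0421]
```

Torque about z jumped from -0.09 to 0.41 N m at yaw -177, so the screw is seated (about 127° clockwise). I'll back it off a quarter turn, to yaw about -86.4°.

Call:
{"method": "servo_tool", "body": {
  "motion": [
    {"dp":[0,0,0],"delta_rot":[0,0,-0.08]},
    {"dp":[0,0,-0.001],"delta_rot":[0,0,-0.16]},
    {"dp":[0,0,-0.002],"delta_rot":[0,0,-0.24]},
    {"dp":[0,0,-0.003],"delta_rot":[0,0,-0.32]},
    {"dp":[0,0,-0.003],"delta_rot":[0,0,-0.4]},
    {"dp":[0,0,-0.004],"delta_rot":[0,0,-0.48]},
    {"dp":[0,0,-0.005],"delta_rot":[0,0,-0.56]},
    {"dp":[0,0,-0.006],"delta_rot":[0,0,-0.64]},
    {"dp":[0,0,-0.006],"delta_rot":[0,0,-0.72]},
    {"dp":[0,0,-0.007],"delta_rot":[0,0,-0.8]},
    {"dp":[0,0,-0.007],"delta_rot":[0,0,-0.8]}
  ]
}}

```text
time_s: 15.0
eef_pos: [0.5677, 0.1035, 0.0431]
orientation: [-1.826, 2.556, -0.0]
force: [-2.9, 0.5, 7.4]
grip_width: 0.0076
finger_force: 42.7
```

```bash
python3 st.py
```

```text
15.0 yaw -108.93 F [-2.9  0.5  7.4] T [0.237 1.074 0.021] q6 -0.7817807289647781 w 0.007582474065563247 42.68710970878601 [0.5677 0.1035 0.0431]
```

Remaining: 22.5°, which is 0.262.

Call:
{"method": "servo_tool", "body": {
  "motion": [
    {"dp":[0,0,0],"delta_rot":[0,0,-0.08]},
    {"dp":[0,0,-0.001],"delta_rot":[0,0,-0.16]},
    {"dp":[0,0,-0.002],"delta_rot":[0,0,-0.24]},
    {"dp":[0,0,-0.002],"delta_rot":[0,0,-0.262]},
    {"dp":[0,0,-0.002],"delta_rot":[0,0,-0.262]},
    {"dp":[0,0,-0.002],"delta_rot":[0,0,-0.262]}
  ]
}}

```text
time_s: 15.6
eef_pos: [0.5679, 0.1035, 0.0435]
orientation: [-2.286, 2.154, -0.001]
force: [-2.0, 1.0, 6.5]
grip_width: 0.0082
finger_force: 42.6
```

```bash
python3 st.py; python3 - <<'E'
from h import *
i=env.get_image('wrist');save(i,'w7.png',s=1.42)
E
```

```text
15.6 yaw -86.6 F [-2.   1.   6.5] T [ 0.184  0.847 -0.009] q6 -0.39208357513056497 w 0.008233757335029783 42.64623820781708 [0.5679 0.1035 0.0435]
```

View pics/w7.png

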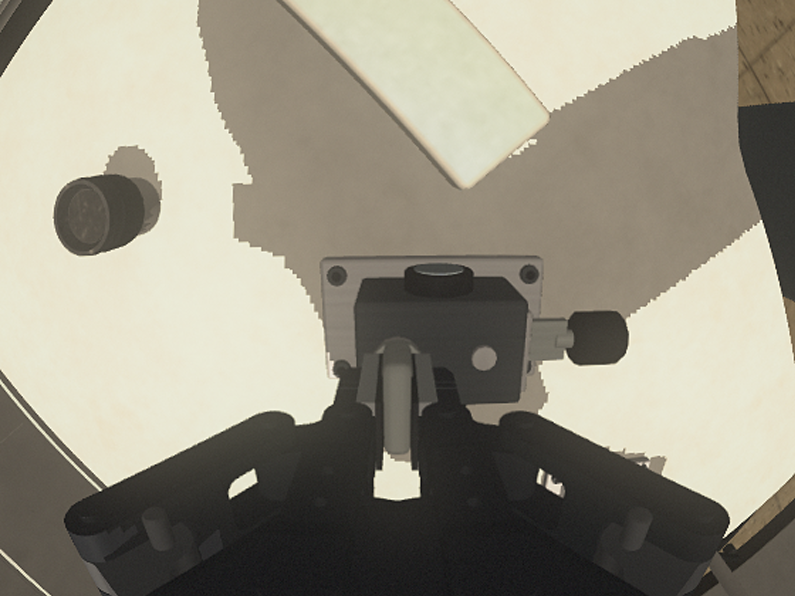

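The wing at (397,400) is gripped square across the unit. The slide is home, with the knob at (598,338), and the loose parts look undisturbed.

```bash
python3 -c "
from cell import env
print(env.hand_in())"
```

```text
the job is handed in; nothing more can be done
None
```

I pulled the slide out to its outer stop and pushed it fully home, then seated the thumbscrew, backed it off a quarter turn and left it in the gripper; the job is handed in at about 16 s of the 64 s allowed, with the result not reported back. One slip on the way: the first grasp closed above the knob and pressed on it with about 16 N before I went lower and gripped it properly.

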